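Lock the portafilter into the espresso machine and start the shot

ROBOT

A 7-joint arm with a two-finger parallel gripper is mounted at the origin on a cart in front of the work surface, level with it; the furniture and walls round the work are solid. World frame = base frame: x ahead of the robot, y to its left, z up, the work surface at z = 0. Lengths are in m, angles in rad, forces in N, time in s.
With the tool pointing down it reaches from about 0.4 to 0.85 m from the base axis. Payload 4.4 kg.
Tool frame: the origin (TCP) lies on the centre line of the jaws, within the pads' length; the fingertips stand 25 mm ahead of it and the grasp point (between the pads) lies 6 mm ahead of it; z points along the fingers, y is the line along which they close (so a half turn about z gives the same grasp; the last joint's range is limited). The gripper opens to 94 mm and grips with 3 to 60 N. Pads are 16 mm wide; open, the fingers measure 119 mm over their backs; the gripper's body (75 mm by 177 mm) begins 78 mm behind the grasp point.
Start: joints at [-1.191, 0.628, 0.038, 1.517, -0.027, 0.996, -0.02], TCP at [0.28, 0.586, 0.201] pointing down, gripper open.
Joint ranges: [-3.06, 3.06], [-0.37, 2.12], [-1.25, 1.32], [0.18, 2.47], [-1.1, 4.24], [0.23, 1.98], [-2.94, 2.94]. Speed limits (rad/s): [2.57, 2.57, 3.14, 3.14, 3.14, 3.14, 3.14].

INTERFACE

Orientations are given as a unit quaternion [x, y, z, w].
In Python, from workcell import r, vision, job gives the robot as it stands.
- The arm moves only by the tool drive_tool, never from a script. Its argument "increments" is a list of rows, each a list of 3 entries, a list of its own where there are three numbers: the turn, a rotation vector about the tool's x, y, z in rad, then the shift along the tool's x, y, z in cm, then the opening in per cent of the stroke, from 0 (shut) to 100 (fully open). In form: [[[wx, wy, wz], [tx, ty, tz], fingers], ...]. A call has 1 to 12 rows; each row shifts and turns the commanded pose from where the row before left it, along the tool's axes as they then stand; what a row does not reach is not made up. A row lasts 1/8 s, in which the tool goes at most 62.5 mm and 10.7 degrees, less where a joint would pass 70% of its speed; a pose out of reach is approached as far as the arm can. A call is refused whole if a number of a shift passes 6.25 or a number of a turn 0.188, either way. A call with a gripper value outside its range is refused whole. The fingers move at their own pace and stop on an object; "squeeze" is the grip in N (left out, the last holds). Time passes only in rows, so rows that do not move let the fingers close. It gives the time, the measured TCP pose, the force, the opening and the grip force at its end, in the units of the state.
- r.get_obs(): the state, without advancing time (a new reading comes with each control period).
- vision.capture(name): name is "scene" or "side" or "wrist"; returns the picture (400x640x3 uint8, blue, green, red); there is no depth.
- vision.camera_info(name): a dict with "vfov" (degrees; the focal length in pixels is half the picture's height over the tangent of half this angle, whatever the lens; pixels are square), "cx", "cy" (the principal point, pixels), "R" (3x3) and "t" (3): a world point X has camera coordinates R X + t. Camera axes: x right, y down, z forward; pixel columns grow to the right and rows downward; lengths in m; the calibration is good to about 2 mm. A picture is of the moment at which its call begins: read the wrist's pose just before it. camera_info takes no time and is no camera call; for the wrist camera it gives the pose at the moment of the call.
- job.job_done(): hands the job in; it is judged then, once.
Trained networks look in the newest picture that a camera, given by its name, has taken for a name from the list of things; names that differ only in an ending like _2 or _b are one class to them, and where a whole thing is asked for, a point or a joint stands for the part that bears it (a point fixed in the world has none). Each returns a list of dicts, best first, with "score" (0 to 1); they miss things now and then, are a little off and sometimes report something else, mostly with a low value. They report only what shows in the picture. A call takes as long as a camera call. They do not tell look-alikes from the thing itself.
- vision.outline_of(camera, query): "mask" (400x640 bool, what is visible of it).
- vision.spot_point(camera, query): "point" ([x, y, z] in m, in the coordinates of the camera as it stood for that picture, good to about 4 mm: a listed point, or the origin of a listed thing).
The state is a dict: "time_s": time; "joints": joint angles; "joint_velocities": joint speeds; "joint_torque": joint torques, N m; "tcp_pos": TCP position; "tcp_rot": TCP orientation; "force": force on the tool from outside, world axes, zero at the start; "torque": the same for the moment, N m; "grip_width": finger opening in m; "gripper_force": force on a finger pad.
Only numpy, scipy, OpenCV 4.12 (cv2) and the standard library are available. Lean on these libraries where they do the work, as an engineer would, in place of code of your own. Each camera call takes 0.05 s, during which the arm holds its last target. There are 200 camera calls.

TASK

The portafilter has been put up into the small espresso machine but not locked yet: its black handle still stands off to the left. With shut fingers, push the handle round, no harder than a hand would, until it points straight out from the machine's front, square to it, and only then press in the left one of the three round buttons on the front to start the shot; let the button spring back. Push only: do not take the handle between the fingers, do not press the other buttons, and leave the glass under the spouts, the milk jug, the tamper and the black cup standing where they are.

Things in the scene. Friction and masses are not known exactly. Their poses are not given: they have to be found in the camera images.
- home_espresso: the small grey-white espresso machine, fixed, 300 deep, 152 wide, 271 high. Origin on the worktop under its middle; its x points from its front to its back, away from the robot, y to the robot's left, z up; it is turned by up to 0.2 rad either way about z. Its head overhangs the drip tray from 186 mm up to 267 mm; the head's flat front face lies at x = -118 mm and spans y = -67 to +85 mm. The drip tray's top is 35 mm above the worktop and reaches forward to x = -150 mm
- group_axis (a point): a point on the upright axis about which the portafilter turns, at the middle height of the handle's outer part (about 125 mm above the worktop); it lies 61 mm in front of the machine's origin and 10 mm to its left (y), under the overhanging head
- handle_point (a point): the point of the handle's centre line to push on, 125 mm out from the axis it turns about and 125 mm above the worktop. The handle is a black round bar 26 mm thick from 54 to 145 mm out from the axis; it slopes down outward, its centre line falling from 142 to 121 mm above the worktop. This point's own x axis points from the handle inward to the group axis
- portafilter (a joint): angle of the portafilter's handle in rad, seen from above about the group axis: 0 = the handle points straight out from the machine's front (machine -x), positive = it stands off to the robot's left (machine +y); it starts at 0.42 to 0.68. It turns stiffly, with 5 to 7 N of push at the handle point, tighter towards 0, stays where it is left, and would go on past straight to a stop at -0.35
- button_left_face (a point): middle of the face of the left round button, the one that starts the shot: a white cap 18 mm across in a steel bezel, standing 10 mm out from the machine's front face, 247 mm above the worktop. It is pressed straight in, along the machine's +x; this point moves with it. The other two buttons are alike and stand 34 and 68 mm to its right at the same height
- button_left (a joint): how far the left button is pushed in, in m: 0 = out, 0.004 = fully in (1.5 N to start, 3.5 N fully in); it springs back when let go
- button_middle (a joint): how far the middle button is pushed in, in m; not to be pressed
- button_right (a joint): how far the right button is pushed in, in m; not to be pressed
- shot_glass: a clear shot glass, 47 across, 58 high, loose on the drip tray below the portafilter's spouts; origin at the centre of its underside
- milk_jug: a stainless milk jug, 95 x 62 x 75, loose on the worktop to the left of the machine; origin at the centre of its underside
- coffee_tamper: a tamper, 58 across, 88 high, round steel foot and brown wooden handle, loose on the worktop in front of the home grinder; origin at the centre of its underside
- black_cup: a black ribbed dosing cup, 56 across, 70 high, loose on the worktop to the right of the tamper; origin at the centre of its underside
Mind the look-alikes: they are no part of the job. There is more than one size of the black_cup; the job needs the smallest.

How it is judged:
On the way, in this order (a step that is already met when the one before it is completed fails the run):
1. the portafilter is locked in: its handle points straight out from the machine's front, within 0.12 rad (value of joint portafilter between -0.12 and 0.12 rad), for 0.2 s.
2. the left button is pressed in, by 3 mm or more (all of step 1 and value of joint button_left above 0.003 m), for 0.1 s.
At the end, for the whole second after the job is handed in: the handle points straight out from the machine's front within 0.12 rad (7 degrees), all three buttons are out again, and the glass, jug, tamper and black cup stand upright and still within 15 mm of where they were (all of step 1 and value of joint each of button_left, button_middle, button_right below 0.001 m and distance of each of shot_glass, milk_jug, coffee_tamper, black_cup from where it was at the start of the episode below 0.015 m and angle between each of shot_glass, milk_jug, coffee_tamper, black_cup's own z axis and vertical below 0.15 rad and linear speed of each of shot_glass, milk_jug, coffee_tamper, black_cup below 0.02 m/s); the robot touches nothing.
It fails at once if a button is pressed before the portafilter is locked (value of joint button_left above 0.002 m and (value of joint portafilter above 0.15 rad or value of joint portafilter below -0.15 rad)).
It fails at once if one of the other two buttons is pressed (value of joint any of button_middle, button_right above 0.002 m).
It fails at once if the handle is taken between the fingers (y of the grasp point in the frame of handle_point between -0.006 and 0.006 m and z of the grasp point in the frame of handle_point between -0.03 and 0.02 m and x of the grasp point in the frame of handle_point between -0.03 and 0.075 m and contact force between the fingers and portafilter above 1 N).
It fails at once if the handle is pushed with over 40 N (contact force between the fingers and portafilter above 40 N).
It fails at once if the glass, the jug, the tamper or the black cup is lifted, knocked over or shifted by over 25 mm (distance of any of shot_glass, milk_jug, coffee_tamper, black_cup from where it was at the start of the episode above 0.025 m or angle between any of shot_glass, milk_jug, coffee_tamper, black_cup's own z axis and vertical above 0.4 rad).
It also fails if it takes over 53 s, if anything falls off the work surface, if the arm or the gripper's body presses on something with over 40 N, if the wrist force passes 120 N, or if a joint passes its speed limit or range.

## Working session

There is one attempt and no reset: what is moved stays moved. The work goes in short steps, Python scripts to look and compute and a tool call to move; the robot and the scene stay as the last step left them, time stands still between calls to the robot, and variables do not carry over. Pictures are saved under pics/ and viewed, at most 10 in all, crops included, and the job is handed in when it is done.

Besides the shell and the picture viewer there is one more tool, called after "Request:" in YAML: its name, and indented under it one key for each argument. drive_tool: Moves the arm, as the interface text tells. Its arguments: {"type":"object","properties":{"increments":{"type":"array","items":{"type":"array"}},"squeeze":{"type":"number"}},"required":["increments"]}

```bash
mkdir -p pics
cat > h.py <<'E'
from workcell import r, vision, job
import numpy as np, cv2
from scipy.spatial.transform import Rotation as Ro
def spot(cam,q):
    ci=vision.camera_info(cam); R=np.array(ci["R"]);t=np.array(ci["t"])
    return [(round(d["score"],2),np.round(R.T@(np.array(d["point"])-t),4).tolist()) for d in vision.spot_point(cam,q)[:3]]
def proj(cam,X):
    ci=vision.camera_info(cam);f=200/np.tan(np.radians(ci["vfov"])/2)
    c=np.array(ci["R"])@np.array(X)+np.array(ci["t"]);return c[0]/c[2]*f+ci["cx"],c[1]/c[2]*f+ci["cy"]
E
python3 - <<'E'
from h import *
o=r.get_obs();print(o["time_s"],o["tcp_pos"],o["tcp_rot"],o["force"],o["grip_width"])
ims=[]
for c in ["scene","side"]:
    im=vision.capture(c);cv2.imwrite(f"pics/{c}0.png",im)
    for q in ["home_espresso","group_axis","handle_point","button_left_face","shot_glass","milk_jug","coffee_tamper","black_cup"]:
        print(c,q,spot(c,q))
E
```

```text
0.0 [0.27994371 0.58589286 0.20008502] [ 2.21060001e-01  9.75259780e-01 -8.95805201e-04 -1.88515786e-04] [-0.34066601  0.08495509 -0.06259644] 0.09404614692461018
scene home_espresso [(0.81, [0.7362, 0.1776, 0.0])]
scene group_axis [(0.65, [0.6761, 0.1814, 0.1268]), (0.25, [0.67, 0.1756, 0.04])]
scene handle_point [(0.47, [0.5529, 0.2287, 0.1274])]
scene button_left_face [(0.6, [0.5983, 0.2078, 0.2498])]
scene shot_glass [(0.61, [0.6702, 0.1778, 0.0372])]
scene milk_jug [(0.92, [0.4681, 0.4578, 0.002])]
scene coffee_tamper [(0.69, [0.3913, -0.1432, 0.0031])]
scene black_cup [(0.97, [0.4376, -0.2898, 0.005]), (0.74, [0.4907, -0.3774, 0.0012]), (0.58, [0.3964, -0.433, 0.0023])]
side home_espresso [(0.91, [0.7315, 0.1755, -0.0045])]
side group_axis [(0.51, [0.669, 0.1788, 0.1259]), (0.19, [0.5609, 0.2255, 0.1271])]
side handle_point [(0.81, [0.5594, 0.2259, 0.1217]), (0.35, [0.3953, -0.148, -0.004])]
side button_left_face []
side shot_glass [(0.72, [0.6692, 0.1789, 0.0361])]
side milk_jug [(0.96, [0.4675, 0.4589, -0.0027])]
side coffee_tamper [(0.46, [0.3947, -0.1469, -0.0043])]
side black_cup [(0.84, [0.3913, -0.4374, -0.0003]), (0.76, [0.4923, -0.3813, -0.0065]), (0.71, [0.436, -0.2876, -0.0005])]
```

View pics/scene0.png

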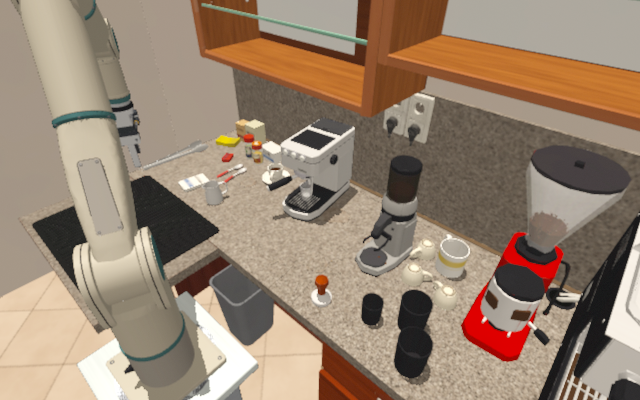

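View pics/side0.png

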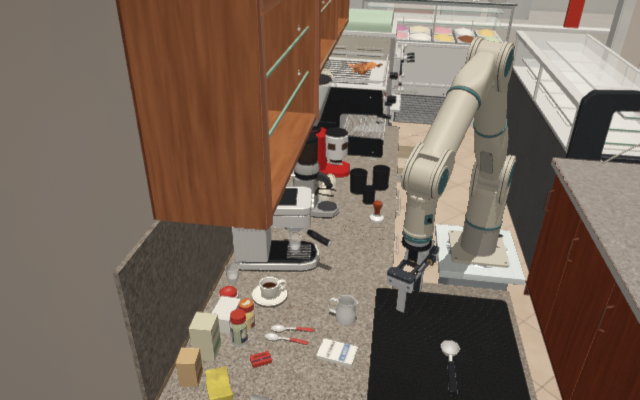

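The scene view shows the espresso machine at about (318,170) with its handle to the front left. The jug is at (214,192), the tamper at (321,290), and the smallest black cup at (372,309), in front of two larger ones. The side view agrees: handle at (318,237), jug at (344,310). I don't need to touch any cup. Next I'll shut the fingers and move to a spot front-left of the machine.

Request:
drive_tool:
  increments:
    - [[0, 0, 0], [-3.35, -2.1, -0.6], 0]
    - [[0, 0, 0], [-3.35, -2.1, -0.6], 0]
    - [[0, 0, 0], [-3.35, -2.1, -0.6], 0]
    - [[0, 0, 0], [-3.35, -2.1, -0.6], 0]
    - [[0, 0, 0], [-3.35, -2.1, -0.6], 0]
    - [[0, 0, 0], [-3.35, -2.1, -0.6], 0]
    - [[0, 0, 0], [-3.35, -2.1, -0.6], 0]
    - [[0, 0, 0], [-3.35, -2.1, -0.6], 0]
    - [[0, 0, -0.185], [0, 0, 0], 0]
    - [[0, 0, -0.185], [0, 0, 0], 0]
    - [[0, 0, -0.185], [0, 0, 0], 0]
    - [[0, 0, 0], [0, 0, 0], 0]
  squeeze: 10

```text
time_s: 2.4
tcp_pos: [0.4497, 0.3193, 0.2491]
tcp_rot: [-0.053, 0.999, 0.0, -0.0]
force: [-0.6, 0.4, -0.1]
grip_width: 0.0003
gripper_force: 0.0
```

Run:
```python
from h import *
o=r.get_obs();print(o["time_s"],o["tcp_pos"],Ro.from_quat(o["tcp_rot"]).as_matrix().round(3).tolist(),o["grip_width"],o["force"])
im=vision.capture("wrist");cv2.imwrite("pics/w1.png",im)
Q=["home_espresso","group_axis","handle_point","button_left_face"]
for q in Q: print("wrist",q,spot("wrist",q))
for c in ["scene","side"]:
    vision.capture(c)
    for q in Q: print(c,q,spot(c,q))
```

```text
2.4 [0.44973223 0.31925298 0.24905579] [[-0.994, -0.107, -0.0], [-0.107, 0.994, 0.0], [0.0, 0.0, -1.0]] 0.00028055314080438156 [-0.61506693  0.41741533 -0.1089128 ]
wrist home_espresso []
wrist group_axis [(0.69, [0.6729, 0.1793, 0.1322])]
wrist handle_point [(0.62, [0.5576, 0.2279, 0.1258])]
wrist button_left_face []
scene home_espresso [(0.69, [0.7378, 0.1808, 0.001])]
scene group_axis [(0.8, [0.6746, 0.1752, 0.1264])]
scene handle_point [(0.7, [0.5554, 0.2291, 0.1285])]
scene button_left_face [(0.42, [0.598, 0.2055, 0.2471])]
side home_espresso [(0.96, [0.735, 0.1758, -0.0014])]
side group_axis [(0.51, [0.667, 0.1788, 0.1265])]
side handle_point [(0.74, [0.5602, 0.2262, 0.122])]
side button_left_face []
```

View pics/w1.png

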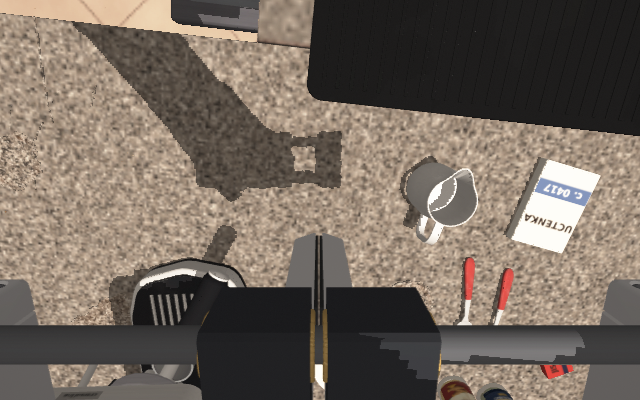

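The wrist view shows the jug at (440,195), clear of the path. The tray front is at the lower left, around (190,270), with the handle behind it near (210,290). The points put the machine's yaw at 0.11 to 0.17, so I'll check that with a model overlay.

Run:
```python
from h import *
from scipy.optimize import least_squares
ims=[]
obs=[((-.061,.010),(.672,.1785),1),((0,0),(.735,.1775),1)]
for yaw,col in [(0.10,(0,0,255)),(0.18,(0,255,0))]:
  M=Ro.from_euler("z",yaw).as_matrix()
  # anchor at machine point from mean of origin & axis
  a=np.array([.7035,.178,0])-M@np.array([-.0305,.005,0])
  print(yaw,a,[ (M.T@(np.array(p)-a)).round(4).tolist() for p in [(.598,.2066,.2485),(.5572,.2277,.125),(.735,.1775,0),(.672,.1785,.125)]])
  row=[]
  for c,(x0,y0,w,h,s) in dict(scene=(270,110,100,120,5),side=(220,170,120,120,5)).items():
    if yaw==.10 : pass
    im=cv2.imread(f"pics/{c}0.png")[y0:y0+h,x0:x0+w]; im=cv2.resize(im,None,fx=s,fy=s,interpolation=cv2.INTER_CUBIC)
    im=im[:, :]
    def L(p,q):
      P=[tuple(int(round((v-o+.5)*s)) for v,o in zip(proj(c,M@np.array(k)+a),(x0,y0))) for k in (p,q)]
      cv2.line(im,P[0],P[1],col,1)
    y1,y2=-.067,.085
    for z in (.186,.267): L((-.118,y1,z),(-.118,y2,z))
    for y in (y1,y2): L((-.118,y,.186),(-.118,y,.267)); L((-.118,y,.267),(.15,y,.267))
    L((-.150,y1,.035),(-.150,y2,.035))
    L((-.150,y2,.035),(.1,y2,.035))
    L((-.150,y1,.035),(.1,y1,.035))
    row.append(cv2.resize(im,(400,int(400*h/w)))[:480])
  hh=min(i.shape[0] for i in row); ims.append(np.hstack([i[:hh] for i in row]))
for k,i in enumerate(ims): cv2.imwrite(f"pics/ov{k}.png",i)
```

```text
0.1 [0.73434679 0.1760699  0.        ] [[-0.1326, 0.044, 0.2485], [-0.1711, 0.0691, 0.125], [0.0008, 0.0014, 0.0], [-0.0618, 0.0086, 0.125]]
0.18 [0.73440238 0.17854118 0.        ] [[-0.1292, 0.052, 0.2485], [-0.1655, 0.0801, 0.125], [0.0004, -0.0011, 0.0], [-0.0614, 0.0111, 0.125]]
```

View pics/ov0.png

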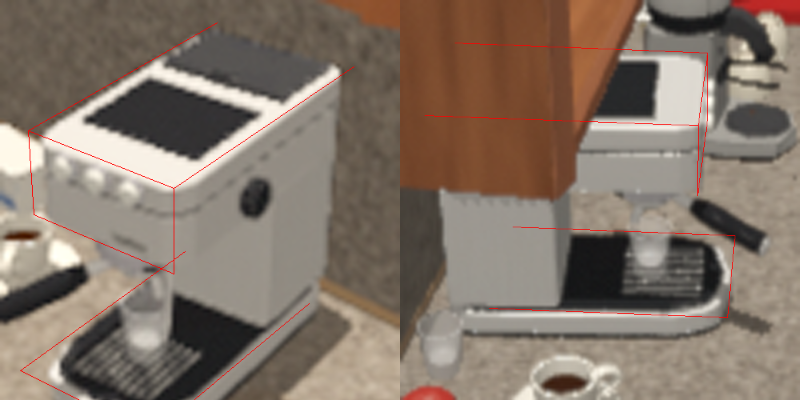

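View pics/ov1.png

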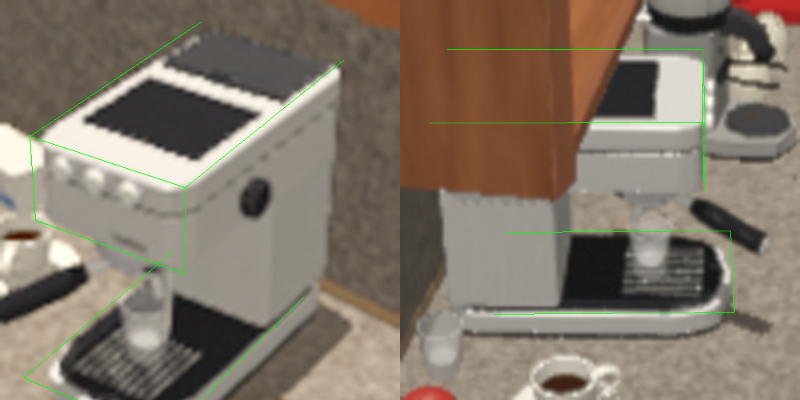

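The true front top edge in the scene crop slopes close to the red line (yaw 0.10). In the side crop the tray edge lies between red and green, so yaw is about 0.12. The three buttons show at scene crop (62,162), (93,180) and (130,192). I'll intersect their rays with z = 0.247 to tighten the yaw and the button position.

Run:
```python
from h import *
im=cv2.imread("pics/scene0.png")
print(proj("scene",(.598,.2066,.2485)))
ci=vision.camera_info("scene");f=200/np.tan(np.radians(ci["vfov"])/2);R=np.array(ci["R"]);t=np.array(ci["t"])
g=cv2.resize(im[143:168,275:315],None,fx=16,fy=16,interpolation=cv2.INTER_CUBIC)
cv2.imwrite("pics/btn.png",g)
C=-R.T@t
P=[]
for u,v in [(285.5,150.5),(293.3,154.9),(302.5,158)]:
    d=R.T@np.array([(u-ci["cx"])/f,(v-ci["cy"])/f,1]); X=C+d*(.247-C[2])/d[2];P.append(X);print(X.round(4))
d=P[0]-P[2];print(np.arctan2(-d[0],d[1]),np.linalg.norm(d))
```

```text
(np.float64(283.1454343857217), np.float64(152.60270976031887))
[0.6145 0.2129 0.247 ]
[0.6121 0.1737 0.247 ]
[0.6187 0.1383 0.247 ]
0.05492584399891978 0.0747514900872807
```

View pics/btn.png

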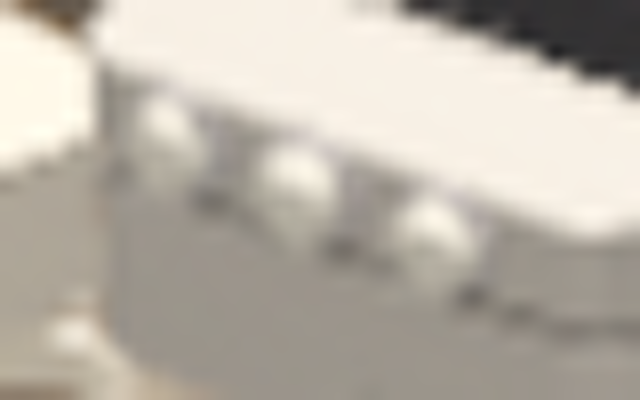

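The buttons lie at crop (165,140), (297,190) and (432,245), which fits a yaw of about 0.1. I'll use 0.11. Next I'll go down to the left of the handle, turned 0.3 rad so the gripper body stays clear of the buttons.

Request:
drive_tool:
  increments:
    - [[0, 0, 0], [-3.1, -1.5, 0], 0]
    - [[0, 0, 0], [-3.1, -1.5, 0], 0]
    - [[0, 0, 0], [-3.1, -1.4, 0], 0]
    - [[0, 0, 0.15], [0, 0, 0], 0]
    - [[0, 0, 0.15], [0, 0, 0], 0]
    - [[0, 0, 0], [0, 0, 3.1], 0]
    - [[0, 0, 0], [0, 0, 3.1], 0]
    - [[0, 0, 0], [0, 0, 3.1], 0]
    - [[0, 0, 0], [0, 0, 3.1], 0]
    - [[0, 0, 0], [0, 0, 0], 0]

```text
time_s: 4.4
tcp_pos: [0.5451, 0.2848, 0.1228]
tcp_rot: [0.095, 0.995, -0.001, -0.002]
force: [0.4, 0.3, -0.1]
grip_width: 0.0
gripper_force: 0.0
```

```bash
cat >> h.py <<'E'
AX=np.array([.672,.1785]);YAW=.11
def rep():
    o=r.get_obs();T=Ro.from_quat(o["tcp_rot"]).as_matrix();p=o["tcp_pos"]
    d=p[:2]-AX;c,s=np.cos(YAW),np.sin(YAW)
    print("t",o["time_s"],"tcp",p.round(4),"u,l",(-c*d[0]-s*d[1]).round(4),(-s*d[0]+c*d[1]).round(4),"ytool",T[:,1].round(3),"F",np.round(o["force"],1))
    # tool-axis components of machine directions out(u) and left(l)
    print("out in tool",(T.T@[-c,-s,0]).round(3),"left in tool",(T.T@[-s,c,0]).round(3))
E
python3 - <<'E'
from h import *
rep()
ims=[]
for c in ["scene","wrist"]:
    im=vision.capture(c);cv2.imwrite(f"pics/{c}2.png",im);print(c,spot(c,"handle_point"),spot(c,"group_axis"))
E
```

```text
t 4.4 tcp [0.5451 0.2848 0.1228] u,l 0.1144 0.1196 ytool [ 0.19   0.982 -0.003] F [ 0.4  0.3 -0.1]
out in tool [ 0.955 -0.296  0.005] left in tool [ 0.296  0.955 -0.002]
scene [(0.69, [0.5569, 0.226, 0.1275])] [(0.69, [0.6741, 0.1788, 0.127])]
wrist [(0.98, [0.5581, 0.2266, 0.127])] []
```

View pics/wrist2.png

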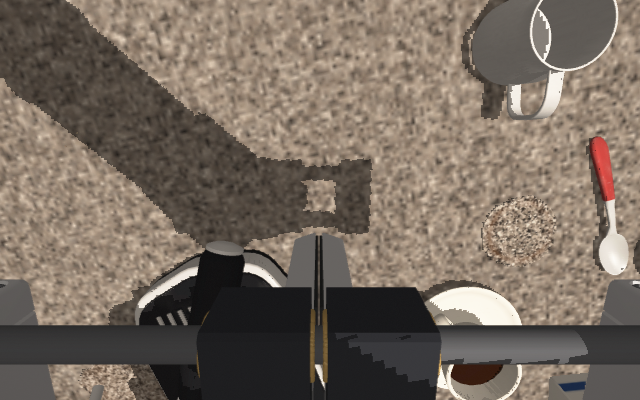

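The wrist view shows the handle tip at (222,248) and the shut fingers at (318,240), level with it and on its left with clear space between. Push now, checking the force.

Request:
drive_tool:
  increments:
    - [[0, 0, 0], [-0.16, -0.78, 0], 0]
    - [[0, 0, 0], [-0.16, -0.78, 0], 0]
    - [[0, 0, 0], [-0.16, -0.78, 0], 0]
    - [[0, 0, 0], [-0.16, -0.78, 0], 0]
    - [[0, 0, 0], [-0.16, -0.78, 0], 0]
    - [[0, 0, 0], [-0.16, -0.78, 0], 0]
    - [[0, 0, 0], [-0.16, -0.78, 0], 0]
    - [[0, 0, 0], [-0.16, -0.78, 0], 0]

```text
time_s: 5.7
tcp_pos: [0.5449, 0.2275, 0.1258]
tcp_rot: [0.094, 0.996, 0.003, -0.002]
force: [-6.7, 10.1, 7.7]
grip_width: 0.0006
gripper_force: 5.9
```

Run:
```python
from h import *
rep()
for c in ["scene","wrist","side"]:
    im=vision.capture(c);cv2.imwrite(f"pics/{c}3.png",im)
    for s in spot(c,"handle_point"):
        d=np.array(s[1][:2])-AX; print(c,s,"theta",np.arctan2(d[1],-d[0])+YAW)
```

```text
t 5.7 tcp [0.5449 0.2275 0.1258] u,l 0.1209 0.0626 ytool [0.186 0.982 0.006] F [-6.7 10.1  7.7]
out in tool [ 0.956 -0.293  0.002] left in tool [0.293 0.956 0.007]
scene (0.59, [0.5487, 0.2119, 0.1287]) theta 0.374535607307564
wrist (0.85, [0.5507, 0.2089, 0.1253]) theta 0.35556050945375606
side (0.55, [0.5552, 0.2087, 0.123]) theta 0.3630203072273369
```

View pics/wrist3.png

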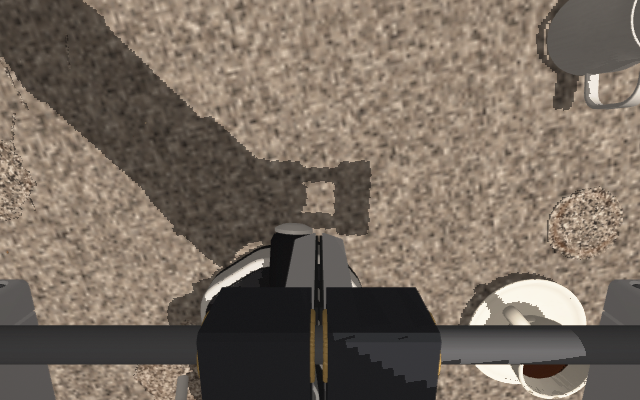

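The shut fingers taper and touch the handle at (293,232) with their slanted tip, which explains the upward force. I'll back off 1 cm, go 1.5 cm lower so a thicker part makes contact, and push on.

Request:
drive_tool:
  increments:
    - [[0, 0, 0], [0.3, 0.95, 0], 0]
    - [[0, 0, 0], [0.15, 0.5, 0.5], 0]
    - [[0, 0, 0], [0, 0, 1.3], 0]
    - [[0, 0, 0], [-0.16, -0.69, 0], 0]
    - [[0, 0, 0], [-0.16, -0.69, 0], 0]
    - [[0, 0, 0], [-0.16, -0.69, 0], 0]
    - [[0, 0, 0], [-0.16, -0.69, 0], 0]
    - [[0, 0, 0], [-0.16, -0.69, 0], 0]
    - [[0, 0, 0], [-0.16, -0.69, 0], 0]

```text
time_s: 7.12
tcp_pos: [0.5435, 0.1977, 0.1058]
tcp_rot: [0.094, 0.996, 0.001, -0.004]
force: [-6.4, 7.0, 1.7]
grip_width: 0.0005
gripper_force: 4.1
```

```bash
cat >> h.py <<'E'
def look(n):
  rep()
  for c in ["scene","wrist","side"]:
    im=vision.capture(c);cv2.imwrite(f"pics/{c}{n}.png",im)
    for s in spot(c,"handle_point"):
        d=np.array(s[1][:2])-AX; print(c,s,"theta",np.arctan2(d[1],-d[0])+YAW)
E
python3 - <<'E'
from h import *
look(4)
E
```

```text
t 7.125 tcp [0.5435 0.1977 0.1058] u,l 0.1257 0.0332 ytool [0.188 0.982 0.002] F [-6.4  7.   1.7]
out in tool [ 0.956 -0.294  0.007] left in tool [0.294 0.956 0.004]
scene (0.7, [0.5467, 0.1683, 0.1301]) theta 0.028774474580312334
wrist (0.84, [0.5506, 0.1695, 0.1268]) theta 0.036000279048245154
side (0.49, [0.5503, 0.1707, 0.1245]) theta 0.04599551358367564
```

Run:
```python
from h import *
ci=vision.camera_info("scene");f=200/np.tan(np.radians(ci["vfov"])/2);R=np.array(ci["R"]);t=np.array(ci["t"]);C=-R.T@t
def ray(u,v,z):
    d=R.T@np.array([(u-ci["cx"])/f,(v-ci["cy"])/f,1]); return C+d*(z-C[2])/d[2]
P=[ray(u,v,.247) for u,v in [(284.8,151.25),(293.06,154.4),(301.5,157.8)]]
d=P[0]-P[2];print(np.array(P).round(4),np.arctan2(-d[0],d[1]),np.linalg.norm(d))
g=cv2.resize(cv2.imread("pics/scene4.png")[105:225,260:380],(600,600),interpolation=cv2.INTER_CUBIC)
cv2.imwrite("pics/s4c.png",g)
for q in ["button_left_face","home_espresso","group_axis"]: print(q,spot("scene",q))
```

```text
[[0.6095 0.211  0.247 ]
 [0.6139 0.1766 0.247 ]
 [0.6173 0.1415 0.247 ]] 0.11167033560869817 0.06995035506259244
button_left_face []
home_espresso [(0.94, [0.7359, 0.1783, 0.0004])]
group_axis [(0.51, [0.6728, 0.1787, 0.1263])]
```

View pics/s4c.png

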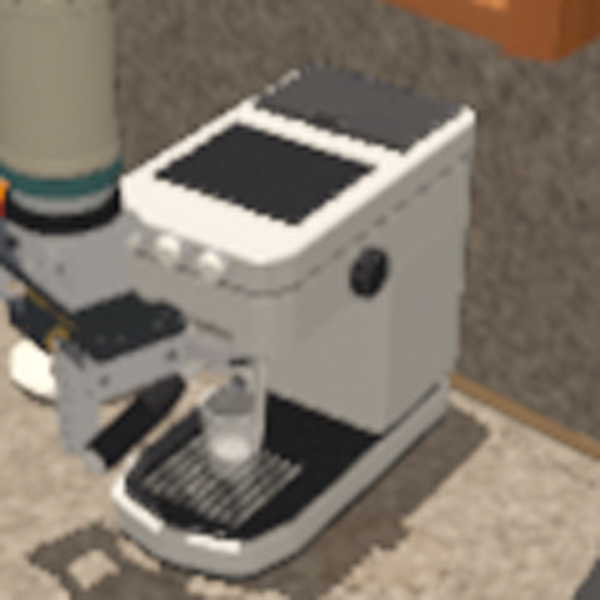

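The crop shows the handle from (95,460) to (180,385), parallel to the tray's sides and nearly straight. The refined yaw is 0.112 and the button spacing comes out at 35 mm, as it should. One small nudge more, then back off to the left and outward, rise, and turn square.

Request:
drive_tool:
  increments:
    - [[0, 0, 0], [-0.1, -0.32, 0], 0]
    - [[0, 0, 0], [0, 0, 0], 0]
    - [[0, 0, 0], [0.6, 1.5, 0], 0]
    - [[0, 0, 0], [1.5, 1.5, 0], 0]
    - [[0, 0, 0], [2.0, 0, 0], 0]
    - [[0, 0, 0], [0, 0, -4.5], 0]
    - [[0, 0, 0], [0, 0, -5.0], 0]
    - [[0, 0, 0], [0, 0, -5.0], 0]
    - [[0, 0, -0.15], [0, 0, 0], 0]
    - [[0, 0, -0.15], [0, 0, 0], 0]
    - [[0, 0, 0], [0, 0, 0], 0]

```text
time_s: 8.95
tcp_pos: [0.5135, 0.2282, 0.2518]
tcp_rot: [-0.054, 0.999, -0.0, 0.0]
force: [-0.4, 0.8, 0.5]
grip_width: 0.0
gripper_force: 0.0
```

Run:
```python
from h import *
look(5)
for c in ["scene","wrist"]: print(spot(c,"button_left_face"),spot(c,"group_axis"))
```

```text
t 8.95 tcp [0.5135 0.2282 0.2518] u,l 0.152 0.0668 ytool [-0.107  0.994 -0.   ] F [-0.4  0.8  0.5]
out in tool [ 1.    -0.003 -0.   ] left in tool [ 0.003  1.    -0.   ]
scene (0.5, [0.5496, 0.1689, 0.1286]) theta 0.0317288594787221
wrist (0.73, [0.5461, 0.1641, 0.128]) theta -0.003881610870983279
side (0.75, [0.5541, 0.1649, 0.1236]) theta -0.00484441173974845
[(0.41, [0.5995, 0.2069, 0.2489])] []
[] []
```

The handle is at about 0.01 rad. Now I'll line up with the left button and approach it.

Request:
drive_tool:
  increments:
    - [[0, 0, 0], [0, -1.5, 0], 0]
    - [[0, 0, 0], [0, -1.5, 0], 0]
    - [[0, 0, 0], [-2.5, 0, 0], 0]
    - [[0, 0, 0], [-2.5, 0, 0], 0]
    - [[0, 0, 0], [-0.8, 0, 0], 0]
    - [[0, 0, 0], [0, 0, 0], 0]

```text
time_s: 10.2
tcp_pos: [0.574, 0.2042, 0.2516]
tcp_rot: [-0.054, 0.999, -0.0, -0.0]
force: [-0.5, -0.8, -0.6]
grip_width: 0.0003
gripper_force: 0.0
```

Run:
```python
from h import *
look(6)
im=cv2.imread("pics/scene6.png")[120:190,250:330]; im2=cv2.imread("pics/side6.png")[175:265,280:360]
cv2.imwrite("pics/c6.png",np.hstack([cv2.resize(im,(400,350),interpolation=3),cv2.resize(im2,(311,350),interpolation=3)]))
```

```text
t 10.2 tcp [0.574  0.2042 0.2516] u,l 0.0946 0.0363 ytool [-0.108  0.994 -0.   ] F [-0.5 -0.8 -0.6]
out in tool [ 1.    -0.002  0.001] left in tool [ 0.002  1.    -0.   ]
scene (0.6, [0.4666, 0.4568, 0.0067]) theta 1.0449855948971967
scene (0.5, [0.5431, 0.1658, 0.1268]) theta 0.011790976187237914
wrist (0.82, [0.5506, 0.1688, 0.1267]) theta 0.030268233250254753
```

View pics/c6.png

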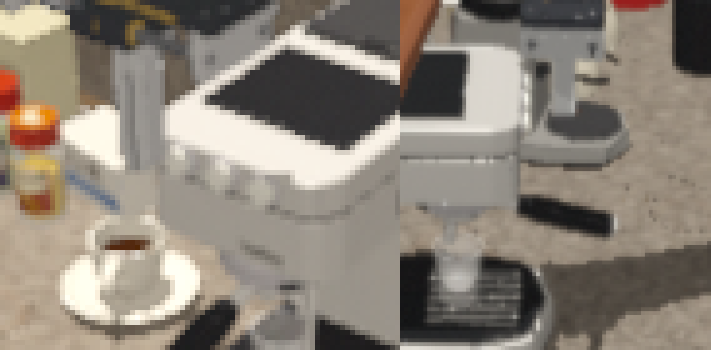

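In the crop the fingers stand in front of the head, at scene crop (138,110), with the left button at (178,150) behind them. The handle is straight at (560,213). I'll approach in small steps.

Request:
drive_tool:
  increments:
    - [[0, 0, 0], [-0.5, 0, 0], 0]
    - [[0, 0, 0], [-0.5, 0, 0], 0]
    - [[0, 0, 0], [-0.5, 0, 0], 0]
    - [[0, 0, 0], [-0.3, 0, 0], 0]
    - [[0, 0, 0], [0, 0, 0], 0]

```text
time_s: 11.12
tcp_pos: [0.5923, 0.207, 0.2518]
tcp_rot: [-0.054, 0.999, -0.0, -0.0]
force: [-0.1, -0.2, -0.2]
grip_width: 0.0001
gripper_force: 0.0
```

Request:
drive_tool:
  increments:
    - [[0, 0, 0], [-0.3, 0, 0], 0]
    - [[0, 0, 0], [0, 0, 0], 0]

```text
time_s: 11.38
tcp_pos: [0.5953, 0.2074, 0.252]
tcp_rot: [-0.055, 0.999, 0.0, 0.0]
force: [0.5, 0.1, 0.2]
grip_width: 0.0003
gripper_force: 0.1
```

```bash
python3 -c "
from h import *
rep()"
```

```text
t 11.375 tcp [0.5953 0.2074 0.252 ] u,l 0.073 0.0372 ytool [-0.109  0.994  0.   ] F [0.5 0.1 0.2]
out in tool [ 1.    -0.001 -0.   ] left in tool [0.001 1.    0.   ]
```

Request:
drive_tool:
  increments:
    - [[0, 0, 0], [-0.2, 0, 0], 0]
    - [[0, 0, 0], [0, 0, 0], 0]

```text
time_s: 11.62
tcp_pos: [0.5972, 0.2076, 0.252]
tcp_rot: [-0.055, 0.999, 0.0, 0.0]
force: [0.2, 0.3, 0.9]
grip_width: 0.0002
gripper_force: 0.3
```

Request:
drive_tool:
  increments:
    - [[0, 0, 0], [-0.2, 0, 0], 0]
    - [[0, 0, 0], [0, 0, 0], 0]

```text
time_s: 11.88
tcp_pos: [0.5985, 0.2078, 0.252]
tcp_rot: [-0.055, 0.999, -0.0, -0.001]
force: [-3.1, -0.3, 3.3]
grip_width: 0.0004
gripper_force: 1.7
```

Request:
drive_tool:
  increments:
    - [[0, 0, 0], [-0.2, 0, 0], 0]
    - [[0, 0, 0], [0, 0, 0], 0]

```text
time_s: 12.12
tcp_pos: [0.5988, 0.2078, 0.2519]
tcp_rot: [-0.055, 0.998, -0.0, -0.002]
force: [-7.0, -1.3, 5.7]
grip_width: 0.0003
gripper_force: 4.2
```

The force climbed to 7 N within 0.3 mm and has an upward part, so the wider finger base is touching the head's top edge, not the button. I'll back off and tilt the tool so the tip leads.

Request:
drive_tool:
  increments:
    - [[0, 0, 0], [1.5, 0, 0], 0]
    - [[0, 0, 0], [1.5, 0, 0], 0]
    - [[0, 0, 0], [0, 0, -1.3], 0]
    - [[0, -0.175, 0], [0, 0, 0], 0]
    - [[0, -0.175, 0], [0, 0, 0], 0]
    - [[0, -0.175, 0], [0, 0, 0], 0]
    - [[0, 0, 0], [0, 0, 0], 0]

```text
time_s: 13.0
tcp_pos: [0.5658, 0.2052, 0.2626]
tcp_rot: [-0.056, 0.965, 0.013, 0.256]
force: [0.7, 0.4, 0.4]
grip_width: 0.0004
gripper_force: 0.0
```

```bash
cat >> h.py <<'E'
def tip():
    o=r.get_obs();T=Ro.from_quat(o["tcp_rot"]).as_matrix();p=o["tcp_pos"]+T@[-.008,0,.025]
    d=p[:2]-AX;c,s=np.cos(YAW),np.sin(YAW)
    print("corner",p.round(4),"u,l",(-c*d[0]-s*d[1]).round(4),(-s*d[0]+c*d[1]).round(4),"in/up in tool",(T.T@[c,s,0]).round(3),(T.T@[0,0,1]).round(3))
E
python3 - <<'E'
from h import *
rep();tip()
vision.capture("side");vision.capture("scene");a=[]
im=cv2.imread
for c,(x0,y0) in dict(scene=(250,120),side=(280,175)).items():
    a.append(cv2.resize(vision.capture(c)[y0:y0+80,x0:x0+80],(400,400),interpolation=3))
cv2.imwrite("pics/c7.png",np.hstack(a))
E
```

```text
t 13.0 tcp [0.5658 0.2052 0.2626] u,l 0.1026 0.0381 ytool [-0.115  0.993 -0.004] F [0.7 0.4 0.4]
out in tool [ 0.868  0.005 -0.496] left in tool [-0.006  1.    -0.001]
corner [0.585  0.2073 0.2448] u,l 0.0833 0.0382 in/up in tool [-0.868 -0.005  0.496] [-0.496 -0.004 -0.868]
```

View pics/c7.png

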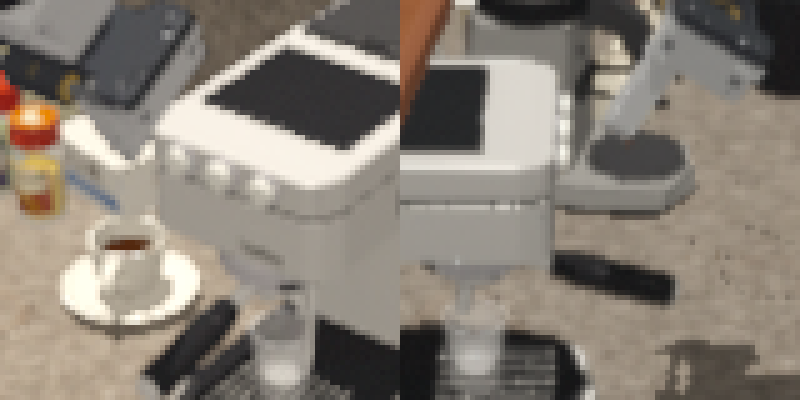

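The tool is now tilted with the tip leading, pointing at the left button at scene crop (178,155), and the gripper base is well clear of the head. The handle is straight. That was my last picture. From here I'll go by force.

Request:
drive_tool:
  increments:
    - [[0, 0, 0], [-0.53, 0, 0.08], 0]
    - [[0, 0, 0], [-0.43, 0, 0.25], 0]
    - [[0, 0, 0], [-0.26, 0, 0.15], 0]
    - [[0, 0, 0], [0, 0, 0], 0]

```text
time_s: 13.7
tcp_pos: [0.5846, 0.2057, 0.2668]
tcp_rot: [-0.052, 0.964, 0.014, 0.259]
force: [-0.2, 0.2, -0.2]
grip_width: 0.0007
gripper_force: 0.0
```

Request:
drive_tool:
  increments:
    - [[0, 0, 0], [-0.17, 0, 0.1], 0]
    - [[0, 0, 0], [0, 0, 0], 0]

```text
time_s: 13.95
tcp_pos: [0.5861, 0.2064, 0.2669]
tcp_rot: [-0.053, 0.964, 0.014, 0.259]
force: [-0.1, -0.7, 0.1]
grip_width: 0.0005
gripper_force: 0.0
```

Request:
drive_tool:
  increments:
    - [[0, 0, 0], [-0.17, 0, 0.1], 0]
    - [[0, 0, 0], [0, 0, 0], 0]

```text
time_s: 14.2
tcp_pos: [0.5882, 0.2066, 0.267]
tcp_rot: [-0.053, 0.964, 0.014, 0.259]
force: [-0.1, -0.3, -0.9]
grip_width: 0.0003
gripper_force: 0.0
```

```bash
python3 -c "
from h import *
rep();tip()"
```

```text
t 14.2 tcp [0.5882 0.2066 0.267 ] u,l 0.0802 0.0371 ytool [-0.109  0.994 -0.   ] F [-0.1 -0.3 -0.9]
out in tool [ 0.865 -0.001 -0.501] left in tool [ 0.001  1.    -0.001]
corner [0.6075 0.2087 0.2493] u,l 0.0608 0.0371 in/up in tool [-0.865  0.001  0.501] [-0.501 -0.    -0.865]
```

Request:
drive_tool:
  increments:
    - [[0, 0, 0], [-0.17, 0, 0.1], 0]
    - [[0, 0, 0], [0, 0, 0], 0]

```text
time_s: 14.45
tcp_pos: [0.5902, 0.2068, 0.2669]
tcp_rot: [-0.053, 0.964, 0.014, 0.259]
force: [-0.1, -1.1, 0.5]
grip_width: 0.0007
gripper_force: 0.0
```

Request:
drive_tool:
  increments:
    - [[0, 0, 0], [-0.17, 0, 0.1], 0]
    - [[0, 0, 0], [0, 0, 0], 0]

```text
time_s: 14.7
tcp_pos: [0.5922, 0.207, 0.2669]
tcp_rot: [-0.053, 0.964, 0.014, 0.259]
force: [-0.3, -0.8, -0.2]
grip_width: 0.0006
gripper_force: 0.0
```

Request:
drive_tool:
  increments:
    - [[0, 0, 0], [-0.17, 0, 0.1], 0]
    - [[0, 0, 0], [0, 0, 0], 0]

```text
time_s: 14.95
tcp_pos: [0.5941, 0.2072, 0.2669]
tcp_rot: [-0.053, 0.964, 0.014, 0.259]
force: [-0.2, -0.2, 0.5]
grip_width: 0.0007
gripper_force: 0.0
```

Request:
drive_tool:
  increments:
    - [[0, 0, 0], [-0.17, 0, 0.1], 0]
    - [[0, 0, 0], [0, 0, 0], 0]

```text
time_s: 15.2
tcp_pos: [0.5961, 0.2074, 0.2669]
tcp_rot: [-0.053, 0.964, 0.014, 0.259]
force: [-0.5, 0.9, 0.2]
grip_width: 0.0004
gripper_force: 0.0
```

Request:
drive_tool:
  increments:
    - [[0, 0, 0], [-0.17, 0, 0.1], 0]
    - [[0, 0, 0], [0, 0, 0], 0]

```text
time_s: 15.45
tcp_pos: [0.5981, 0.2076, 0.2668]
tcp_rot: [-0.053, 0.964, 0.014, 0.259]
force: [0.2, 0.1, -0.3]
grip_width: 0.0006
gripper_force: 0.0
```

Request:
drive_tool:
  increments:
    - [[0, 0, 0], [-0.17, 0, 0.1], 0]
    - [[0, 0, 0], [0, 0, 0], 0]

```text
time_s: 15.7
tcp_pos: [0.6, 0.2078, 0.2668]
tcp_rot: [-0.053, 0.964, 0.014, 0.259]
force: [0.2, -0.1, -0.3]
grip_width: 0.0002
gripper_force: 0.0
```

Request:
drive_tool:
  increments:
    - [[0, 0, 0], [-0.17, 0, 0.1], 0]
    - [[0, 0, 0], [0, 0, 0], 0]

```text
time_s: 15.95
tcp_pos: [0.602, 0.208, 0.2668]
tcp_rot: [-0.053, 0.964, 0.014, 0.259]
force: [-0.4, -0.2, 0.5]
grip_width: 0.0006
gripper_force: 0.0
```

Request:
drive_tool:
  increments:
    - [[0, 0, 0], [-0.17, 0, 0.1], 0]
    - [[0, 0, 0], [0, 0, 0], 0]

```text
time_s: 16.2
tcp_pos: [0.604, 0.2083, 0.2668]
tcp_rot: [-0.053, 0.964, 0.014, 0.259]
force: [-0.3, 0.7, 0.3]
grip_width: 0.0007
gripper_force: 0.0
```

Run:
```python
from h import *
rep();tip()
for c in ["scene","side","wrist"]:
    im=vision.capture(c);cv2.imwrite(f"pics/{c}8.png",im)
    for q in ["button_left_face","home_espresso","handle_point","group_axis"]: print(c,q,spot(c,q))
```

```text
t 16.2 tcp [0.604  0.2083 0.2668] u,l 0.0644 0.0371 ytool [-0.109  0.994 -0.   ] F [-0.3  0.7  0.3]
out in tool [ 0.865 -0.001 -0.501] left in tool [ 0.001  1.    -0.001]
corner [0.6233 0.2104 0.2492] u,l 0.0449 0.037 in/up in tool [-0.865  0.001  0.501] [-0.501 -0.    -0.865]
scene button_left_face [(0.37, [0.5976, 0.2075, 0.2493])]
scene home_espresso [(0.95, [0.7378, 0.1803, -0.0004])]
scene handle_point [(0.7, [0.548, 0.1658, 0.1286])]
scene group_axis [(0.75, [0.6698, 0.1794, 0.1282])]
side button_left_face []
side home_espresso []
side handle_point [(0.46, [0.5512, 0.1652, 0.1265])]
side group_axis [(0.51, [0.6715, 0.1806, 0.1268])]
wrist button_left_face [(0.78, [0.5969, 0.206, 0.2471])]
wrist home_espresso []
wrist handle_point [(0.77, [0.5492, 0.165, 0.1293])]
wrist group_axis []
```

There's still no force although the nominal tip should already be at the face. I'll check where the fingertip really is, using the crops I already viewed.

Run:
```python
from h import *
T=Ro.from_quat([-0.056,0.965,0.013,0.256]).as_matrix();p=np.array([.5658,.2052,.2626])
for s in (-.02,0,.0125,.025): 
    X=p+T[:,2]*s; print(s,X.round(4),"scene",np.round(proj("scene",X),1),"side",np.round(proj("side",X),1))
print("seen scene (276,151.6) side (322,202)")
# c6 pose
for s in (0,.025): X=np.array([.574,.2042,.2516-s]);print("c6",s,np.round(proj("scene",X),1),np.round(proj("side",X),1))
print("seen c6 scene bottom (275.7,154) side (313,197)")
for n in (8,):
  for c in("scene","side","wrist"):
    vision.capture(c)
    for m in vision.outline_of(c,"button_left")[:2]:
      ys,xs=np.nonzero(m["mask"]); print(c,m["score"],len(xs),xs.mean() if len(xs) else 0,ys.mean() if len(ys) else 0)
    print(c,"tip",np.round(proj(c,(.6165,.2097,.245)),1),"tcp",np.round(proj(c,(.604,.2083,.2668)),1),"btn",np.round(proj(c,(.602,.208,.247)),1))
```

```text
-0.02 [0.5559 0.2041 0.28  ] scene [273.4 149.1] side [326.8 198.4]
0 [0.5658 0.2052 0.2626] scene [275.9 152.6] side [323.7 202.9]
0.0125 [0.572  0.2059 0.2517] scene [277.3 154.8] side [321.8 205.6]
0.025 [0.5781 0.2065 0.2409] scene [278.8 156.9] side [319.9 208.3]
seen scene (276,151.6) side (322,202)
c6 0 [278.2 154.8] [321.2 205.3]
c6 0.025 [278.6 161.4] [321.1 211.7]
seen c6 scene bottom (275.7,154) side (313,197)
scene tip [286.6 151.2] tcp [283.8 146.8] btn [283.8 152.4]
side tip [308.4 206.7] tcp [312.2 201.2] btn [312.8 206.4]
wrist 0.66 735 315.978231292517 220.75918367346938
wrist tip [318.1 230.3] tcp [318.  245.9] btn [317.9 216.8]
```

The visible tip matches the TCP itself, not 25 mm ahead of it, so the shut fingers are now above the button. I'll back out, go 2.3 cm lower and approach again.

Request:
drive_tool:
  increments:
    - [[0, 0, 0], [1.3, 0, -0.75], 0]
    - [[0, 0, 0], [1.3, 0, -0.75], 0]
    - [[0, 0, 0], [1.15, 0, 2.0], 0]
    - [[0, 0, 0], [-0.86, 0, 0.5], 0]
    - [[0, 0, 0], [0, 0, 0], 0]

```text
time_s: 17.88
tcp_pos: [0.5851, 0.2068, 0.2447]
tcp_rot: [-0.053, 0.964, 0.015, 0.26]
force: [-0.1, -0.1, -0.3]
grip_width: 0.0005
gripper_force: 0.0
```

Request:
drive_tool:
  increments:
    - [[0, 0, 0], [-0.35, 0, 0.2], 0]
    - [[0, 0, 0], [0, 0, 0], 0]

```text
time_s: 18.12
tcp_pos: [0.5886, 0.2065, 0.2443]
tcp_rot: [-0.052, 0.964, 0.014, 0.259]
force: [-0.2, -0.2, -0.1]
grip_width: 0.0005
gripper_force: 0.0
```

Request:
drive_tool:
  increments:
    - [[0, 0, 0], [-0.17, 0, 0.1], 0]
    - [[0, 0, 0], [0, 0, 0], 0]

```text
time_s: 18.38
tcp_pos: [0.59, 0.2067, 0.2438]
tcp_rot: [-0.053, 0.964, 0.014, 0.259]
force: [0.0, 0.4, 0.1]
grip_width: 0.0003
gripper_force: 0.0
```

Request:
drive_tool:
  increments:
    - [[0, 0, 0], [-0.17, 0, 0.1], 0]
    - [[0, 0, 0], [0, 0, 0], 0]

```text
time_s: 18.62
tcp_pos: [0.592, 0.207, 0.2437]
tcp_rot: [-0.053, 0.964, 0.014, 0.259]
force: [0.6, 0.2, -0.1]
grip_width: 0.0004
gripper_force: 0.0
```

Request:
drive_tool:
  increments:
    - [[0, 0, 0], [-0.17, 0, 0.1], 0]
    - [[0, 0, 0], [0, 0, 0], 0]

```text
time_s: 18.88
tcp_pos: [0.5939, 0.2072, 0.2436]
tcp_rot: [-0.053, 0.964, 0.014, 0.259]
force: [-0.2, 0.6, 0.4]
grip_width: 0.0007
gripper_force: 0.0
```

Request:
drive_tool:
  increments:
    - [[0, 0, 0], [-0.17, 0, 0.1], 0]
    - [[0, 0, 0], [0, 0, 0], 0]

```text
time_s: 19.12
tcp_pos: [0.5956, 0.2073, 0.2434]
tcp_rot: [-0.053, 0.964, 0.014, 0.259]
force: [-0.9, -0.2, -0.1]
grip_width: 0.0001
gripper_force: 0.5
```

Request:
drive_tool:
  increments:
    - [[0, 0, 0], [-0.17, 0, 0.1], 0]
    - [[0, 0, 0], [0, 0, 0], 0]

```text
time_s: 19.38
tcp_pos: [0.5974, 0.2076, 0.2434]
tcp_rot: [-0.053, 0.964, 0.014, 0.259]
force: [-3.8, -0.0, 0.8]
grip_width: 0.0003
gripper_force: 1.2
```

Request:
drive_tool:
  increments:
    - [[0, 0, 0], [-0.17, 0, 0.1], 0]
    - [[0, 0, 0], [0, 0, 0], 0]

```text
time_s: 19.62
tcp_pos: [0.5994, 0.2078, 0.2434]
tcp_rot: [-0.053, 0.964, 0.014, 0.259]
force: [-3.7, -0.4, 0.9]
grip_width: 0.0005
gripper_force: 1.7
```

That's the spring of the button. A little further until it bottoms out.

Request:
drive_tool:
  increments:
    - [[0, 0, 0], [-0.17, 0, 0.1], 0]
    - [[0, 0, 0], [0, 0, 0], 0]
    - [[0, 0, 0], [0, 0, 0], 0]

```text
time_s: 20.0
tcp_pos: [0.6003, 0.208, 0.2431]
tcp_rot: [-0.053, 0.965, 0.014, 0.258]
force: [-7.6, -0.6, 4.6]
grip_width: 0.0003
gripper_force: 4.2
```

Bottomed out: the force jumped to 7.6 N. Now I'll let go and retreat.

Request:
drive_tool:
  increments:
    - [[0, 0, 0], [0.4, 0, -0.25], 0]
    - [[0, 0, 0], [1.3, 0, -0.75], 0]
    - [[0, 0, 0], [2.6, 0, -1.5], 0]
    - [[0, 0, 0], [2.6, 0, -1.5], 0]
    - [[0, 0, 0], [2.6, 2, -3.5], 0]
    - [[0, 0, 0], [0, 0, 0], 0]
    - [[0, 0, 0], [0, 0, 0], 0]
    - [[0, 0, 0], [0, 0, 0], 0]

```text
time_s: 21.0
tcp_pos: [0.4815, 0.2142, 0.2608]
tcp_rot: [-0.052, 0.964, 0.014, 0.259]
force: [0.2, 0.7, 0.3]
grip_width: 0.0004
gripper_force: 0.0
```

Run:
```python
from h import *
look(9)
for c in ["scene","side"]:
    print(c,[(q,spot(c,q)[:1]) for q in ["button_left_face","shot_glass","milk_jug","coffee_tamper"]])
```

```text
t 21.0 tcp [0.4815 0.2142 0.2608] u,l 0.1855 0.0564 ytool [-0.107  0.994 -0.   ] F [0.2 0.7 0.3]
out in tool [ 0.865 -0.003 -0.501] left in tool [ 0.002  1.    -0.002]
scene (0.75, [0.5466, 0.1667, 0.1289]) theta 0.016177386139422864
wrist (0.91, [0.5483, 0.1645, 0.1278]) theta -0.0026974915620736895
side (0.46, [0.5518, 0.1668, 0.1242]) theta 0.012967907272469478
scene [('button_left_face', [(0.37, [0.5982, 0.2026, 0.2503])]), ('shot_glass', [(0.62, [0.6722, 0.176, 0.038])]), ('milk_jug', [(0.6, [0.4671, 0.4569, 0.0042])]), ('coffee_tamper', [(0.76, [0.3903, -0.1492, 0.0036])])]
side [('button_left_face', []), ('shot_glass', [(0.72, [0.6694, 0.18, 0.0387])]), ('milk_jug', [(0.64, [0.4671, 0.4591, 0.0003])]), ('coffee_tamper', [(0.69, [0.3958, -0.1473, -0.0027])])]
```

```bash
python3 -c "
from h import *
print(job.job_done())"
```

```text
the job is handed in; nothing more can be done
None
```

The handle is pushed round to straight out (measured about 0.01 rad off), the left button was then pressed fully in and released, and the glass, jug and tamper still measure in place (the black cup, never approached, was not re-measured). I handed the job in, no verdict came back, and I viewed 11 pictures, one over the limit of 10.

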